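Third hand for the feeder panel's junction box lid

ROBOT

A 7-joint arm with a two-finger parallel gripper is mounted at the origin on the work surface. World frame = base frame: x ahead of the robot, y to its left, z up, the work surface at z = 0. Lengths are in mm, angles in rad, forces in N, time in s.
With the tool pointing down it reaches from about 400 to 875 mm from the base axis. Payload 4.4 kg.
Tool frame: the origin (TCP) lies midway between the tips of the shut fingers; the grasp point (between the pads) lies ctrl.grip_depth behind it (ctrl.grip_depth is the distance from the TCP to the grasp point, in mm); z points along the fingers, y is the line along which they close (so a half turn about z gives the same grasp; the last joint's range is limited). The gripper opens to 85 mm and grips with 20 to 120 N. Pads are 22 mm wide; open, the fingers measure 114 mm over their backs; the gripper's body (76 mm by 85 mm) begins 54 mm behind the grasp point. The pads swing forward as they close: fully open they stand 13 mm farther back than shut.
Start: joints at [-1.359, 0.628, 0.038, 1.517, -0.027, 0.996, -0.02], TCP at [178.232, 625.101, 231.313] pointing down, gripper open.
Joint ranges: [-3.06, 3.06], [-0.37, 2.12], [-1.25, 1.32], [0.18, 2.47], [-1.1, 4.24], [0.23, 1.98], [-2.94, 2.94]. Speed limits (rad/s): [2.57, 2.57, 3.14, 3.14, 3.14, 3.14, 3.14].

INTERFACE

Orientations are given as [roll, pitch, yaw] about the fixed x, y, z axes, in that order (R = Rz(yaw) Ry(pitch) Rx(roll)).
In Python, from cell import ctrl gives the robot as it stands.
- The arm moves only by the tool carry_out, never from a script. Its argument "deltas" is one flat list of numbers, 7 for each row, row after row: the turn, a rotation vector about the tool's x, y, z in degrees, then the shift along the tool's x, y, z in m, then the closure, from -1 (fully open) to 1 (shut). In form: [wx, wy, wz, dx, dy, dz, claw, wx, wy, wz, dx, dy, dz, claw, ...]. A call has 1 to 12 rows; each row shifts and turns the commanded pose from where the row before left it, along the tool's axes as they then stand; what a row does not reach is not made up. A row lasts 1/8 s, in which the tool goes at most 62.5 mm and 10.7 degrees, less where a joint would pass 70% of its speed; a pose out of reach is approached as far as the arm can. A call with a gripper value outside its range is refused whole. The fingers move at their own pace and stop on an object; the grip force is fixed at half the most. Time passes only in rows, so rows that do not move let the fingers close. It gives the time, the measured TCP pose, the force, the opening and the grip force at its end, in the units of the state.
- ctrl.read_state(): the state, without advancing time (a new reading comes with each control period).
- ctrl.get_image(name): name is "side" or "top"; returns the picture (420x560x3 uint8, red, green, blue); there is no depth.
- ctrl.calibration(name): a dict with "mtx" (3x3 intrinsics, pixels), "distortion" ([k1, k2, p1, p2, k3] as OpenCV has them; the pictures are not rectified), "R" (3x3) and "t" (3): a world point X has camera coordinates R X + t. Camera axes: x right, y down, z forward; pixel columns grow to the right and rows downward; lengths in mm; the calibration is good to about 2 mm. A picture is of the moment at which its call begins. calibration takes no time and is no camera call.
- ctrl.finish_job(): hands the job in; it is judged then, once.
The state is a dict: "clock": time; "qpos": joint angles; "qd": joint speeds; "tau": joint torques, N m; "eef_pos": TCP position; "tool_rot": TCP orientation; "force": force on the tool from outside, world axes, zero at the start; "torque": the same for the moment, N m; "width": finger opening in mm; "gripper_force": force on a finger pad.
Only numpy, scipy, OpenCV 4.12 (cv2) and the standard library are available. Lean on these libraries where they do the work, as an engineer would, in place of code of your own. Each camera call takes 0.05 s, during which the arm holds its last target. There are 200 camera calls.

TASK

Pick up the grey junction box lid and seat it over the two pegs beside the knob on the pale blue control panel, then press it down on the sprung frame with a steady push of about 12 N, as a third hand for me to drive the screws. Do not bottom out the springs; keep the push steady for at least three seconds and finish while still holding the lid pressed down: do not let go. Leave the knob at its setting and the relay can, plunger and rubber foot where they lie.

Things in the scene. Friction and masses are not known exactly. Their poses are not given: they have to be found in the camera images.
- lid: Grey plastic junction box lid, loose, lying flat on the shelf, about 0.12 kg: a plate 80 (x) x 110 (y) x 8 mm with a solid grip ridge on top, centred, 24 mm wide (x), 50 mm long (y), rising from 8 to 34 mm above the underside. Two through holes of 12 mm diameter on the y axis at y = -38 and +38 mm. Origin: centre of the underside, z up. It fits either way round (half turn about z).
- panel: Pale blue steel control panel lying fixed on the shelf, 160 (x) x 260 (y) x 45 mm high; origin: centre of its underside. It cannot be moved. On its top face: the knob, centred at y = -75 mm; the sprung frame, centred at y = +50 mm; and two fixed upright steel pegs at x = 0, y = +12 and y = +88 mm, 9 mm in diameter, standing 36 mm above the panel's top face, the last 10 mm tapering to 4 mm.
- seat (a point): Fixed point on the panel midway between the two pegs, at the height of the unpressed frame's top (63 mm above the shelf, 18 mm above the panel's top face); axes as the panel's, pegs along y at -38 and +38 mm. The lid's origin is here, its y axis along this y (either way), when it just rests on the frame unpressed; the pegs' tips are 18 mm higher. Does not move with the frame.
- frame (a joint): How far the sprung aluminium frame has sunk, m. The frame is a rectangle 76 (x) x 106 (y) mm with 5 mm walls around the pegs; the lid rests on it. 0 = up; it takes 3 N to start it down, then 1.2 N more for each mm (12 N, lid's weight included, at 7.5 mm); it hits its stop at 15 mm (21 N).
- knob (a joint): Large black ribbed knob on the panel, 60 mm in diameter, its top 73 mm above the shelf; angle in rad, 0 = its middle setting. Leave alone.
- relay: Copper relay can, upright, 36 mm in diameter, 53 mm high; origin: centre of the underside. Leave alone.
- plunger: Brass solenoid plunger standing on end, 26 mm in diameter, 55 mm high; origin: centre of the underside. Leave alone.
- foot: Black rubber foot, 40 mm in diameter, 22 mm high; origin: centre of the underside. Leave alone.
There are look-alikes about, which are no part of the job. Of the things shaped like the lid, the grey one is meant.

How it is judged:
By the outcome, as a careful person would: the job done as asked, in the order asked, and still so for the second after the job is handed in, while the arm keeps its last pose, push and grip.
It also fails if it takes over 54 s, if anything falls off the work surface, if the arm or the gripper's body presses on something with over 40 N, if the wrist force passes 120 N, or if a joint passes its speed limit or range.

## Working session

There is one attempt and no reset: what is moved stays moved. The work goes in short steps, Python scripts to look and compute and a tool call to move; the robot and the scene stay as the last step left them, time stands still between calls to the robot, and variables do not carry over. Pictures are saved under pics/ and viewed, at most 10 in all, crops included, and the job is handed in when it is done.

Besides the shell and the picture viewer there is one more tool, called after "Call:" by a JSON object that holds its "method" and its "body". carry_out: Moves the arm, as the interface text tells. Its arguments: {"type":"object","properties":{"deltas":{"type":"array"}},"required":["deltas"]}

```bash
mkdir -p pics; ls; python3 - <<'E'
from cell import ctrl
import cv2, numpy as np
for n in("side","top"):
    im=ctrl.get_image(n); cv2.imwrite(f"pics/{n}0.png",im[:,:,::-1])
    c=ctrl.calibration(n); print(n,{k:np.round(v,3).tolist() for k,v in c.items()})
print(ctrl.read_state(), ctrl.grip_depth)
E
```

```text
pics
side {'mtx': [[442.505, 0.0, 274.622], [0.0, 442.505, 211.26], [0.0, 0.0, 1.0]], 'distortion': [-0.014, 0.0, 0.0, 0.0, 0.0], 'R': [[-0.739, -0.674, -0.017], [-0.441, 0.502, -0.744], [0.509, -0.542, -0.668]], 't': [416.86, 260.536, 661.548]}
top {'mtx': [[463.015, 0.0, 274.387], [0.0, 463.015, 203.176], [0.0, 0.0, 1.0]], 'distortion': [-0.116, 0.0, 0.0, 0.0, 0.0], 'R': [[0.002, -1.0, 0.006], [-0.987, -0.003, -0.159], [0.159, -0.006, -0.987]], 't': [52.755, 531.331, 893.841]}
{'clock': 0.1, 'qpos': array([-1.35879095,  0.62925017,  0.03847925,  1.51825789, -0.0270215 ,
        0.99631665, -0.02000622]), 'qd': array([-0.00033495, -0.00056076, -0.00040374, -0.00169054,  0.00029455,
       -0.00041916, -0.00025434]), 'tau': array([ 2.36531589e-03, -5.64517772e+01,  1.23025138e+00, -1.93971169e+01,
        1.13106650e-02,  5.44767041e-03, -1.05774896e-05]), 'eef_pos': array([178.0900624 , 624.54493105, 230.48716246]), 'tool_rot': array([-3.13987955e+00,  1.92753643e-05,  2.86374170e+00]), 'force': array([0.10592973, 0.27390323, 0.78903605]), 'torque': array([ 0.00831311, -0.03842687, -0.00416217]), 'gripper_force': 0.0, 'width': 85.59680975889508} 18.700000000000003
```

View pics/top0.png

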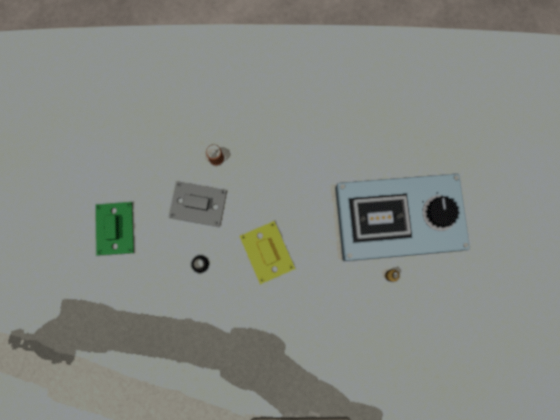

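View pics/side0.png

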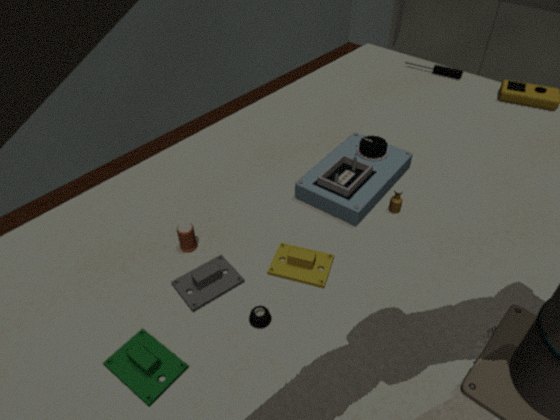

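The pictures show three lid shapes in the top view: green at (115,228), grey at (198,203) and yellow at (268,252). I choose the grey one. The panel is at (402,217) with its knob at (443,211), the relay at (215,155), the foot at (200,264) and the plunger at (393,275).

```bash
cat > h.py <<'E'
from cell import ctrl
import cv2, numpy as np
def cast(n,px,z):
    c=ctrl.calibration(n);R=np.array(c["R"]);t=np.array(c["t"])
    u=cv2.undistortPoints(np.float64(px).reshape(-1,1,2),np.array(c["mtx"]),np.array(c["distortion"])).reshape(-1,2)
    d=np.c_[u,np.ones(len(u))]@R; C=-R.T@t
    return C+d*((z-C[2])/d[:,2])[:,None]
def proj(n,X):
    c=ctrl.calibration(n)
    return cv2.projectPoints(np.float64(X).reshape(-1,1,3),cv2.Rodrigues(np.array(c["R"]))[0],np.array(c["t"]),np.array(c["mtx"]),np.array(c["distortion"]))[0].reshape(-1,2)
def tri(pt,ps):
    a=[cast(n,[p],z)[0] for n,p in(("top",pt),("side",ps)) for z in(0,100)]
    d1,d2=a[1]-a[0],a[3]-a[2]
    s=np.linalg.lstsq(np.c_[d1,-d2],a[2]-a[0],rcond=None)[0]
    p,q=a[0]+s[0]*d1,a[2]+s[1]*d2
    return (p+q)/2,np.linalg.norm(p-q)
E
python3 - <<'E'
from h import *
T=cv2.imread("pics/top0.png");S=cv2.imread("pics/side0.png")
def crop(I,x,y,w,h,k): return cv2.resize(I[y:y+h,x:x+w],(w*k,h*k),interpolation=cv2.INTER_CUBIC)
o=np.zeros((600,800,3),np.uint8)
for (I,x,y,w,h,k),(ox,oy) in zip([(T,160,175,80,60,5),(T,335,170,80,60,5),(S,165,250,80,60,5),(S,305,140,80,60,5)],[(0,0),(400,0),(0,300),(400,300)]):
    o[oy:oy+h*k,ox:ox+w*k]=crop(I,x,y,w,h,k)
cv2.imwrite("pics/crop.png",o)
hsv=cv2.cvtColor(T,cv2.COLOR_BGR2HSV)
for n,(x,y) in dict(lid=(178,195),panel=(345,230),table=(290,150),hub=(420,240)).items(): print(n,T[y,x],hsv[y,x])
for n in("top","side"):
    c=ctrl.calibration(n);print(n,-np.array(c["R"]).T@c["t"])
E
```

```text
lid [101 105 105] [ 30  10 105]
panel [150 146 130] [ 96  34 150]
table [148 147 143] [ 96   9 148]
hub [151 147 130] [ 96  35 151]
top [382.48807593  59.10720269 966.56983852]
side [ 85.98289901 508.61167391 642.82013746]
```

View pics/crop.png

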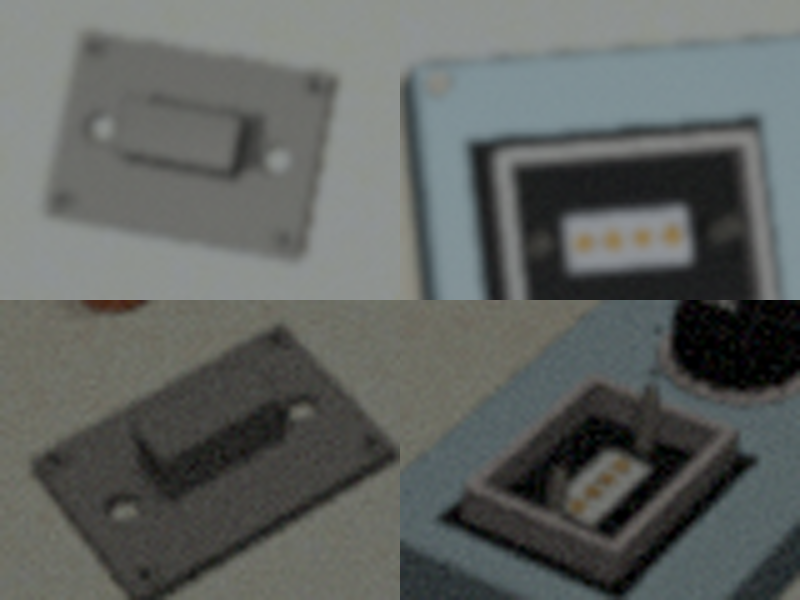

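The crop shows the grey lid with its two holes, at top-view pixels (181,201) and (216,207), and the frame with the two pegs near (363,218) and (400,216). The choice is confirmed. Next I measure.

```bash
cat > meas.py <<'E'
from h import *
def rect(P):
    (c,s,a)=cv2.minAreaRect(np.float32(P[:,:2])); b=cv2.boxPoints((c,s,a))
    e=[b[1]-b[0],b[2]-b[1]]; e=max(e,key=np.linalg.norm); yaw=np.degrees(np.arctan2(-e[0],e[1])); yaw=(yaw+90)%180-90
    return np.round(c,1),np.round(s,1),round(yaw,2)
def big(m,near):
    cs=cv2.findContours(m.astype(np.uint8),cv2.RETR_EXTERNAL,cv2.CHAIN_APPROX_NONE)[0]
    cs=[c for c in cs if cv2.contourArea(c)>150 and cv2.pointPolygonTest(c,near,True)>-8]
    return max(cs,key=cv2.contourArea).reshape(-1,2)
E
python3 - <<'E'
from meas import *
ims={n:cv2.imread(f"pics/{n}0.png") for n in("top","side")}
T=cv2.GaussianBlur(ims["top"],(3,3),0);h=cv2.cvtColor(T,cv2.COLOR_BGR2HSV).astype(int)
lid=big((h[...,2]<126),(190,203)); P=cast("top",lid,8);print("lid z8",rect(P),rect(cast("top",lid,4)))
pan=big((h[...,1]>22)&(h[...,0]>85)&(h[...,0]<110)&(h[...,2]>115),(345,230)); print("panel",rect(cast("top",pan,45)))
sub=T[180:260,340:420]
m=np.zeros(h.shape[:2],bool); m[180:250,345:420]=True
fr=m&(h[...,1]<20)&(h[...,2]>115); 
f=big(fr,(380,198)); print("frame",rect(cast("top",f,63)))
# holes
m=np.zeros(h.shape[:2],bool);m[190:218,172:224]=True
n,_,st,ce=cv2.connectedComponentsWithStats((m&(h[...,2]>125)).astype(np.uint8))
for i in range(1,n):
    if st[i,4]>4: print("hole",ce[i],st[i,4],cast("top",ce[i:i+1],4)[0].round(1))
print("pegs tri",tri((363.2,218.6),(335.6,175)),tri((401.5,215),(354.5,160)))
for nm,px in dict(relay=(217,160),foot=(200,264),plunger=(393,277),yellow=(268,252)).items(): print(nm,cast("top",[px],20)[0].round())
E
```

```text
lid z8 (array([535.6, 214.3]), array([113.1,  81.4]), np.float32(-9.87)) (array([536.3, 215. ]), array([113.6,  81.8]), np.float32(-9.87))
panel (array([ 505.4, -208.1]), array([159. , 257.5]), np.float32(4.75))
frame (array([ 501.9, -160.3]), array([ 73.8, 105.8]), np.float32(4.84))
hole [172.30769231 193.23076923] 13 [558.2 270.4   4. ]
hole [180.5 200. ] 6 [543.7 252.3   4. ]
hole [215.5 206.5] 12 [530.  177.7   4. ]
pegs tri (array([ 496.21903753, -118.13985057,   78.17579958]), np.float64(1.648117162699633)) (array([ 503.41315227, -196.73356912,   71.14816246]), np.float64(0.49798479950529884))
relay [627. 175.  20.]
foot [409. 205.  20.]
plunger [ 383. -189.   20.]
yellow [434.  67.  20.]
```

Call:
{"method": "carry_out", "body": {"deltas": [0, 0, 10.5, 0, 0, 0, -1, 0, 0, 10.5, 0, 0, 0, -1, 0, 0, 10.5, 0, 0, 0, -1, 0, 0, 10.5, 0, 0, 0, -1, 0, 0, 10.5, 0, 0, 0, -1, 0, 0, 10.5, 0, 0, 0, -1, 0, 0, 10.5, 0, 0, 0, -1, 0, 0, 10.5, 0, 0, 0, -1, 0, 0, 0, 0, 0, 0, -1]}}

```text
clock: 1.23
eef_pos: [177.9, 624.8, 230.7]
tool_rot: [3.141, 0.001, 1.4]
force: [0.1, -0.8, -0.0]
width: 85.1
gripper_force: 0.0
```

```bash
cat > go.py <<'E'
import sys
from cell import ctrl
import numpy as np
from scipy.spatial.transform import Rotation as Ro
# usage: go.py x y z yaw_deg  -> remaining shift in tool axes (m) and turn (deg, tool axes)
s=ctrl.read_state(); x,y,z,w=map(float,sys.argv[1:5])
R=Ro.from_euler("xyz",s["tool_rot"]); G=Ro.from_euler("xyz",[180,0,w],degrees=True)
print("pos",s["eef_pos"].round(1),"rpy",np.degrees(s["tool_rot"]).round(2),"F",s["force"].round(2),"w",round(s["width"],1),"g",round(s["gripper_force"],1),"t",round(s["clock"],2))
print("q",s["qpos"].round(2))
print("shift m",(R.inv().apply(np.array([x,y,z])-s["eef_pos"])/1000).round(4),"turn deg",np.degrees((R.inv()*G).as_rotvec()).round(2))
E
python3 go.py 536.5 215 150 80.2
```

```text
pos [177.9 624.8 230.7] rpy [1.7998e+02 7.0000e-02 8.0210e+01] F [ 0.05 -0.79 -0.04] w 85.1 g 0.0 t 1.23
q [-1.59  0.67  0.44  1.53 -0.31  1.02 -1.24]
shift m [-0.3428  0.423   0.0813] turn deg [0.02 0.07 0.01]
```

Call:
{"method": "carry_out", "body": {"deltas": [0, 0, 0, -0.0286, 0.0352, 0.0068, -1, 0, 0, 0, -0.0286, 0.0352, 0.0068, -1, 0, 0, 0, -0.0286, 0.0352, 0.0068, -1, 0, 0, 0, -0.0286, 0.0352, 0.0068, -1, 0, 0, 0, -0.0286, 0.0352, 0.0068, -1, 0, 0, 0, -0.0286, 0.0352, 0.0068, -1, 0, 0, 0, -0.0286, 0.0352, 0.0068, -1, 0, 0, 0, -0.0286, 0.0352, 0.0068, -1, 0, 0, 0, -0.0286, 0.0352, 0.0068, -1, 0, 0, 0, -0.0286, 0.0352, 0.0068, -1, 0, 0, 0, -0.0286, 0.0352, 0.0068, -1, 0, 0, 0, -0.0286, 0.0352, 0.0068, -1]}}

```text
clock: 2.72
eef_pos: [536.1, 213.3, 149.4]
tool_rot: [-3.141, -0.0, 1.402]
force: [0.2, 0.8, -0.5]
width: 85.3
gripper_force: 0.0
```

Call:
{"method": "carry_out", "body": {"deltas": [0, 0, 0, 0, 0, 0, -1, 0, 0, 0, 0, 0, 0, -1]}}

```text
clock: 2.98
eef_pos: [534.7, 214.7, 149.5]
tool_rot: [-3.14, -0.001, 1.4]
force: [0.1, 0.2, 0.4]
width: 85.6
gripper_force: 0.0
```

```bash
python3 go.py 536.5 215 70 80.2; python3 -c "
from h import *
S=ctrl.get_image('side')[:,:,::-1];T=ctrl.get_image('top')[:,:,::-1]
k=lambda I,x,y:cv2.resize(np.ascontiguousarray(I[y:y+150,x:x+200]),(400,300))
cv2.imwrite('pics/a.png',np.hstack([k(S,110,160),k(T,100,110)]))"
```

```text
pos [534.7 214.7 149.5] rpy [-1.7993e+02 -3.0000e-02  8.0200e+01] F [0.06 0.17 0.44] w 85.6 g 0.0 t 2.98
q [-0.65  0.65  0.35  1.81 -0.32  0.73 -0.3 ]
shift m [0.0005 0.0019 0.0795] turn deg [-0.07 -0.03  0.  ]
```

View pics/a.png

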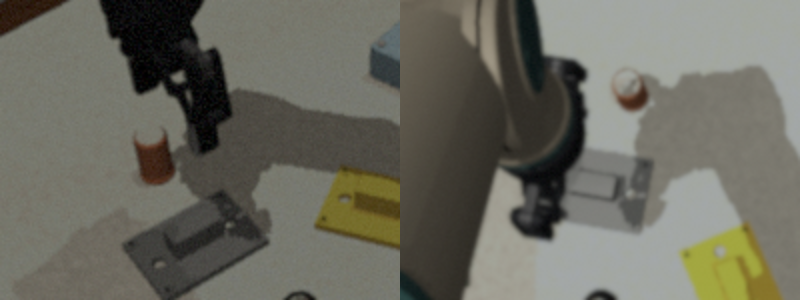

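The grey lid lies below the open gripper and the relay is clear of the fingers. I descend.

Call:
{"method": "carry_out", "body": {"deltas": [0, 0, 0, 0.0005, 0.0019, 0.03, -1, 0, 0, 0, 0, 0, 0.03, -1, 0, 0, 0, 0, 0, 0.03, -1, 0, 0, 0, 0, 0, 0.025, -1, 0, 0, 0, 0, 0, 0.015, -1, 0, 0, 0, 0, 0, 0.01, -1, 0, 0, 0, 0, 0, 0, -1]}}

```text
clock: 3.95
eef_pos: [536.9, 214.7, 9.5]
tool_rot: [-3.141, 0.0, 1.398]
force: [-0.1, 0.1, 0.4]
width: 85.4
gripper_force: 0.0
```

```bash
python3 go.py 536.5 215 9 80.2
```

```text
pos [536.9 214.7   9.5] rpy [-179.97    0.     80.12] F [-0.11  0.15  0.37] w 85.4 g 0.0 t 3.95
q [-0.58  0.86  0.23  1.87 -0.41  0.46 -0.22]
shift m [ 0.0002 -0.0005  0.0005] turn deg [-0.03  0.   -0.08]
```

Now I close the gripper while watching the force.

Call:
{"method": "carry_out", "body": {"deltas": [0, 0, 0, 0, 0, 0, 1, 0, 0, 0, 0, 0, 0, 1, 0, 0, 0, 0, 0, 0, 1, 0, 0, 0, 0, 0, 0, 1, 0, 0, 0, 0, 0, 0, 1, 0, 0, 0, 0, 0, 0, 1]}}

```text
clock: 4.7
eef_pos: [537.7, 214.5, 10.3]
tool_rot: [3.141, -0.001, 1.398]
force: [0.1, -0.2, 5.7]
width: 23.0
gripper_force: 60.5
```

Call:
{"method": "carry_out", "body": {"deltas": [0, 0, 0, 0, 0, 0, 1, 0, 0, 0, 0, 0, 0, 1, 0, 0, 0, 0, 0, 0, 1]}}

```text
clock: 5.08
eef_pos: [537.6, 214.6, 10.3]
tool_rot: [3.141, -0.001, 1.398]
force: [-0.6, -0.0, 5.7]
width: 23.1
gripper_force: 60.5
```

Gripped at 23 mm. Lift.

Call:
{"method": "carry_out", "body": {"deltas": [0, 0, 0, 0, 0, -0.01, 1, 0, 0, 0, 0, 0, -0.025, 1, 0, 0, 0, 0, 0, -0.035, 1, 0, 0, 0, 0, 0, -0.035, 1, 0, 0, 0, 0, 0, -0.025, 1, 0, 0, 0, 0, 0, -0.01, 1, 0, 0, 0, 0, 0, 0, 1]}}

```text
clock: 5.95
eef_pos: [537.1, 214.6, 149.9]
tool_rot: [3.141, -0.0, 1.398]
force: [0.1, 0.1, -0.4]
width: 22.7
gripper_force: 59.7
```

```bash
python3 go.py 501.3 -158.8 150 94.8
```

```text
pos [537.1 214.6 149.9] rpy [ 1.7998e+02 -2.0000e-02  8.0090e+01] F [ 0.12  0.11 -0.37] w 22.7 g 59.7 t 5.95
q [-0.65  0.65  0.36  1.81 -0.32  0.73 -0.3 ]
shift m [-3.74e-01  2.89e-02 -2.00e-04] turn deg [  0.02  -0.02 -14.71]
```

Call:
{"method": "carry_out", "body": {"deltas": [0, 0, 0, -0.02, 0.0016, 0, 1, 0, 0, 0, -0.04, 0.0031, 0, 1, 0, 0, 0, -0.04, 0.0031, 0, 1, 0, 0, 0, -0.04, 0.0031, 0, 1, 0, 0, 0, -0.04, 0.0031, 0, 1, 0, 0, 0, -0.04, 0.0031, 0, 1, 0, 0, 0, -0.04, 0.0031, 0, 1, 0, 0, 0, -0.04, 0.0031, 0, 1, 0, 0, 0, -0.04, 0.0031, 0, 1, 0, 0, 0, -0.034, 0.0025, 0, 1, 0, 0, -7.4, 0, 0, 0, 1, 0, 0, -7.3, 0, 0, 0, 1]}}

```text
clock: 7.45
eef_pos: [499.0, -160.8, 148.5]
tool_rot: [-3.138, -0.0, 1.656]
force: [-0.5, -0.1, -0.5]
width: 22.6
gripper_force: 59.7
```

Call:
{"method": "carry_out", "body": {"deltas": [0, 0, 0, 0, 0, 0, 1, 0, 0, 0, 0, 0, 0, 1]}}

```text
clock: 7.7
eef_pos: [500.3, -159.5, 149.2]
tool_rot: [-3.14, -0.0, 1.651]
force: [-0.5, 0.2, -1.0]
width: 23.2
gripper_force: 59.7
```

```bash
python3 go.py 501.3 -158.8 98 94.8; python3 -c "
from h import *
S=ctrl.get_image('side')[:,:,::-1];T=ctrl.get_image('top')[:,:,::-1]
cv2.imwrite('pics/s1.png',S);cv2.imwrite('pics/t1.png',T)
k=lambda I,x,y:cv2.resize(np.ascontiguousarray(I[y:y+150,x:x+100]),(400,600),interpolation=cv2.INTER_CUBIC)
cv2.imwrite('pics/b.png',np.hstack([k(S,300,70),k(T,330,130)]))"
```

```text
pos [ 500.3 -159.5  149.2] rpy [-1.7992e+02 -1.0000e-02  9.4610e+01] F [-0.45  0.25 -1.04] w 23.2 g 59.7 t 7.7
q [ 0.1   0.58  0.22  1.95 -0.2   0.64  0.54]
shift m [0.0006 0.0011 0.0512] turn deg [-0.08 -0.01 -0.19]
```

View pics/b.png

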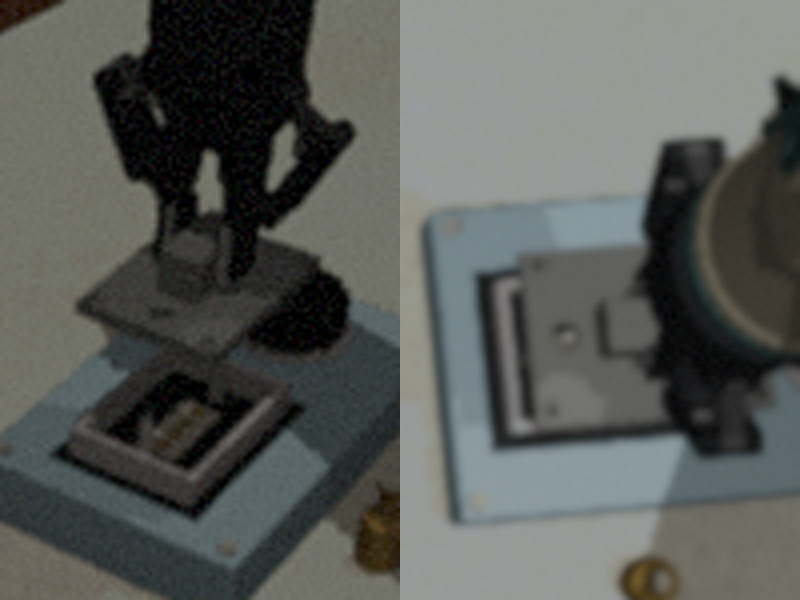

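The lid is held level over the panel. One hole shows at top-view pixel (371.8,213.8), and the frame sticks out to its left. I compare lid and seat in both views.

```bash
python3 - <<'E'
from meas import *
s=ctrl.read_state(); p=s["eef_pos"]; yaw=s["tool_rot"][2]-np.pi/2
def W(o,a,pts): 
    c,s_=np.cos(a),np.sin(a); return np.array(o)+np.array(pts,float)@np.array([[c,s_,0],[-s_,c,0],[0,0,1]])
o=[p[0],p[1],p[2]-10.3]
hole=W(o,yaw,[[0,38,8]])
print("pred hole top/side",proj("top",hole).round(2),proj("side",hole).round(2))
cor=W(o,yaw,[[40,55,8],[-40,55,8],[-40,-55,8]])
print("pred corners top",proj("top",cor).round(1).tolist(),"side",proj("side",cor).round(1).tolist())
T=cv2.imread("pics/t1.png").astype(int)
# hole centroid (brighter) in top view
g=T[205:223,363:381].sum(2)/3; b=np.median(g); m=(g>b+12); n,_,st,ce=cv2.connectedComponentsWithStats(m.astype(np.uint8)); print("hole comps",[(ce[i]+[363,205],st[i,4]) for i in range(1,n)],b)
sx,sy=502-0,-159
S=cv2.imread("pics/side0.png"); S=cv2.GaussianBlur(S,(3,3),0); h=cv2.cvtColor(S,cv2.COLOR_BGR2HSV).astype(int)
for q in((312,178),(345,160),(330,207),(400,160),(325,184)): print(q,h[q[1],q[0]])
# predicted seat features
for so,a in(([501.3,-158.8],4.8),):
    F=W([*so,63],np.radians(a),[[38,53,0],[-38,53,0],[-38,-53,0],[38,-53,0]])
    G=W([*so,63],np.radians(a),[[0,38,18],[0,-38,18],[0,38,-18],[0,-38,-18]])
    Pn=W([*so,45],np.radians(a),[[80,80,0],[-80,80,0],[-80,-180,0],[80,-180,0]])
    for n in("top","side"):
        print(n,"frame",proj(n,F).round(1).tolist(),"pegs tip,base",proj(n,G).round(1).tolist(),"panel",proj(n,Pn).round(1).tolist())
o=[]
for n in("top","side"):
    I=cv2.imread(f"pics/{n}0.png").copy()
    k=5; x,y=((340,185) if n=="top" else(308,143)); w=80 
    C=cv2.resize(I[y:y+80,x:x+w],(400,400),interpolation=cv2.INTER_CUBIC)
    for P in(F,Pn,): cv2.polylines(C,[np.int32((proj(n,P)-[x,y]+.5)*5)],True,(0,0,255),1)
    gg=np.int32((proj(n,G)-[x,y]+.5)*5)
    for i in(0,1): cv2.line(C,gg[i].tolist(),gg[i+2].tolist(),(0,255,0),1)
    I=cv2.imread(f"pics/{n[0]}1.png"); x,y=((340,185) if n=="top" else(315,115)); 
    o.append(cv2.convertScaleAbs(C,alpha=1.5))
cv2.imwrite("pics/c.png",np.hstack(o))
E
```

```text
pred hole top/side [[372.08 212.59]] [[338.95 146.45]]
pred corners top [[360.3, 191.5], [365.2, 235.5], [425.1, 230.4]] side [[317.5, 143.7], [352.1, 157.3], [379.0, 132.7]]
hole comps [(array([371.5, 214. ]), np.int32(2))] 94.33333333333333
(312, 178) [94 36 99]
(345, 160) [12 24 53]
(330, 207) [93 42 55]
(400, 160) [92 33 99]
(325, 184) [ 8 19 55]
top frame [[353.3, 200.0], [357.4, 238.0], [410.1, 233.5], [405.4, 195.8]] pegs tip,base [[364.6, 217.1], [402.9, 213.9], [361.1, 219.4], [398.0, 216.3]] panel [[336.4, 182.2], [344.6, 261.0], [470.3, 249.4], [459.4, 172.7]]
side frame [[316.6, 176.8], [347.4, 190.1], [372.1, 165.6], [342.3, 153.9]] pegs tip,base [[336.2, 173.0], [354.4, 156.1], [334.9, 186.4], [352.8, 169.4]] panel [[293.2, 182.5], [357.8, 211.7], [412.9, 152.4], [353.5, 131.0]]
```

View pics/c.png

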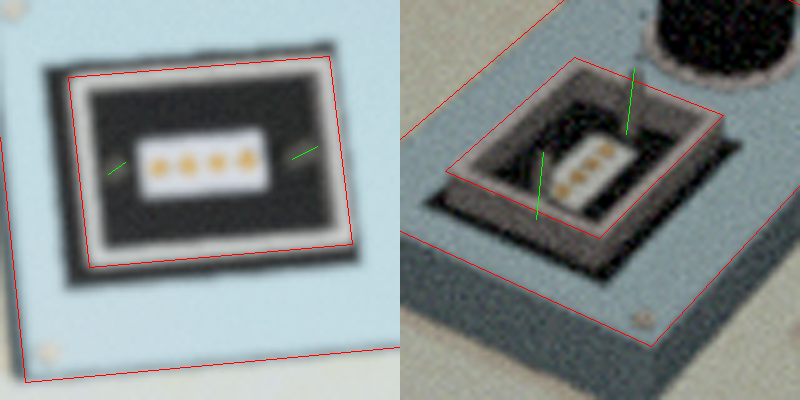

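The drawn seat fits the top view. The held lid shows about 1 px lower and left of its kinematic position there, so I aim the lid at (502.5, -159.8) and lower it to just above the peg tips.

```bash
python3 go.py 502.5 -159.8 95 94.8
```

```text
pos [ 500.8 -159.1  149.4] rpy [-179.95    0.     94.7 ] F [-0.15 -0.24 -1.32] w 23.0 g 59.7 t 7.8
q [ 0.1   0.58  0.22  1.95 -0.2   0.64  0.54]
shift m [-0.0008  0.0017  0.0544] turn deg [-0.05  0.   -0.1 ]
```

Call:
{"method": "carry_out", "body": {"deltas": [0, 0, -0.1, -0.0008, 0.0017, 0.01, 1, 0, 0, 0, 0, 0, 0.015, 1, 0, 0, 0, 0, 0, 0.015, 1, 0, 0, 0, 0, 0, 0.01, 1, 0, 0, 0, 0, 0, 0.004, 1, 0, 0, 0, 0, 0, 0, 1, 0, 0, 0, 0, 0, 0, 1]}}

```text
clock: 8.68
eef_pos: [503.3, -159.8, 96.1]
tool_rot: [3.141, 0.0, 1.656]
force: [-0.3, -0.5, -1.2]
width: 23.3
gripper_force: 59.7
```

```bash
python3 go.py 502.5 -159.8 85 94.8; python3 -c "
from h import *
S=ctrl.get_image('side')[:,:,::-1];T=ctrl.get_image('top')[:,:,::-1]
k=lambda I,x,y:cv2.convertScaleAbs(cv2.resize(np.ascontiguousarray(I[y:y+75,x:x+50]),(400,600),interpolation=cv2.INTER_CUBIC),alpha=1.5)
cv2.imwrite('pics/d.png',np.hstack([k(S,318,125),k(T,345,180)]))"
```

```text
pos [ 503.3 -159.8   96.1] rpy [1.7996e+02 2.0000e-02 9.4880e+01] F [-0.29 -0.49 -1.16] w 23.3 g 59.7 t 8.68
q [ 0.13  0.66  0.19  1.98 -0.23  0.52  0.57]
shift m [ 0.     -0.0008  0.0111] turn deg [0.05 0.02 0.08]
```

View pics/d.png

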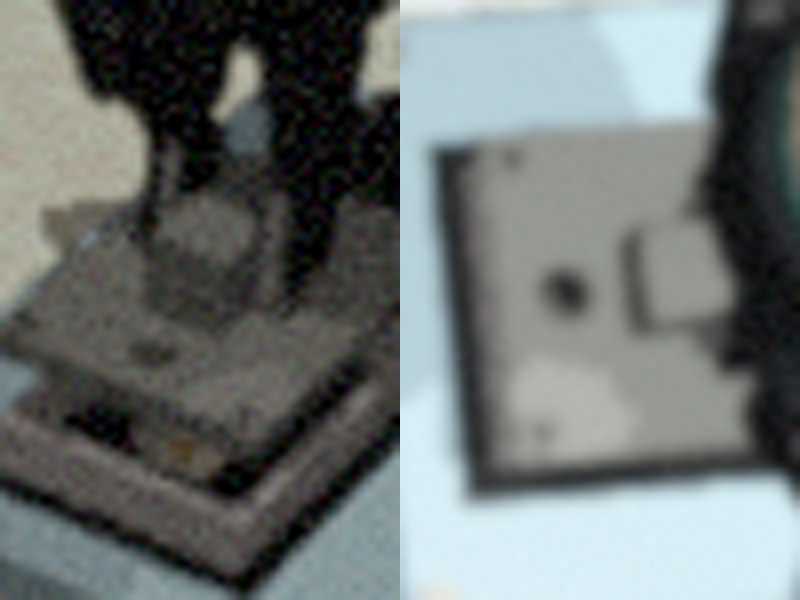

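The lid hole is at top-view pixel (365.3,216.1). That is within about 0.4 mm of where it should be over the peg, so I lower gently.

Call:
{"method": "carry_out", "body": {"deltas": [0, 0, 0, 0, -0.0005, 0.002, 1, 0, 0, 0, 0, 0, 0.002, 1, 0, 0, 0, 0, 0, 0.002, 1, 0, 0, 0, 0, 0, 0.002, 1, 0, 0, 0, 0, 0, 0.002, 1, 0, 0, 0, 0, 0, 0, 1]}}

```text
clock: 9.52
eef_pos: [502.4, -159.6, 85.5]
tool_rot: [-3.141, -0.0, 1.656]
force: [-0.3, -0.4, -0.9]
width: 23.1
gripper_force: 59.7
```

Call:
{"method": "carry_out", "body": {"deltas": [0, 0, 0, 0, 0, 0.002, 1, 0, 0, 0, 0, 0, 0.002, 1, 0, 0, 0, 0, 0, 0.001, 1, 0, 0, 0, 0, 0, 0, 1]}}

```text
clock: 10.02
eef_pos: [502.7, -159.9, 80.7]
tool_rot: [3.141, 0.0, 1.656]
force: [0.4, -1.2, -1.1]
width: 22.8
gripper_force: 59.6
```

Call:
{"method": "carry_out", "body": {"deltas": [0, 0, 0, 0, 0, 0.002, 1, 0, 0, 0, 0, 0, 0.002, 1, 0, 0, 0, 0, 0, 0.002, 1, 0, 0, 0, 0, 0, 0, 1, 0, 0, 0, 0, 0, 0, 1]}}

```text
clock: 10.65
eef_pos: [502.8, -160.0, 74.6]
tool_rot: [3.141, 0.001, 1.656]
force: [0.9, -2.4, -3.0]
width: 22.6
gripper_force: 59.5
```

Call:
{"method": "carry_out", "body": {"deltas": [0, 0, 0, 0, 0, 0.001, 1, 0, 0, 0, 0, 0, 0.001, 1, 0, 0, 0, 0, 0, 0.001, 1, 0, 0, 0, 0, 0, 0, 1, 0, 0, 0, 0, 0, 0, 1]}}

```text
clock: 11.28
eef_pos: [502.8, -160.0, 72.0]
tool_rot: [3.141, 0.001, 1.656]
force: [1.5, -2.8, 5.8]
width: 22.6
gripper_force: 60.4
```

Call:
{"method": "carry_out", "body": {"deltas": [0, 0, 0, -0.0007, 0.0004, 0, 1, 0, 0, 0, 0, 0, 0, 1, 0, 0, 0, 0, 0, 0, 1]}}

```text
clock: 11.65
eef_pos: [502.9, -160.0, 71.8]
tool_rot: [-3.141, -0.0, 1.656]
force: [0.4, -2.2, 4.5]
width: 22.8
gripper_force: 60.5
```

```bash
python3 go.py 502.5 -159.8 66 94.8; python3 -c "
from cell import ctrl
print(ctrl.read_state()['torque'])"
```

```text
pos [ 502.9 -160.    71.8] rpy [-1.7999e+02 -3.0000e-02  9.4890e+01] F [ 0.42 -2.16  4.51] w 22.8 g 60.5 t 11.65
q [ 0.14  0.71  0.17  1.99 -0.25  0.46  0.58]
shift m [ 0.0002 -0.0003  0.0058] turn deg [-0.01 -0.03  0.09]
[-0.44768056 -0.22482341 -0.05130365]
```

Call:
{"method": "carry_out", "body": {"deltas": [0, 0, 0, -0.0008, 0.0002, 0.001, 1, 0, 0, 0, -0.0006, 0, 0.001, 1, 0, 0, 0, 0, 0, 0.001, 1, 0, 0, 0, 0, 0, 0, 1, 0, 0, 0, 0, 0, 0, 1]}}

```text
clock: 12.28
eef_pos: [502.9, -160.0, 68.8]
tool_rot: [-3.141, -0.002, 1.657]
force: [0.8, 0.7, 7.8]
width: 22.9
gripper_force: 60.8
```

```bash
python3 go.py 502.5 -159.8 66 94.8; python3 -c "
from cell import ctrl
print(ctrl.read_state()['torque'])"
```

```text
pos [ 502.9 -160.    68.8] rpy [-1.7995e+02 -1.3000e-01  9.4930e+01] F [0.77 0.73 7.75] w 22.9 g 60.8 t 12.28
q [ 0.15  0.71  0.16  1.99 -0.25  0.46  0.58]
shift m [ 0.0003 -0.0003  0.0028] turn deg [-0.05 -0.13  0.13]
[ 0.04098289 -0.19197282 -0.09108069]
```

Call:
{"method": "carry_out", "body": {"deltas": [0, 0, 0, 0.0003, 0, 0.001, 1, 0, 0, 0, 0, 0, 0.001, 1, 0, 0, 0, 0, 0, 0.0005, 1, 0, 0, 0, 0, 0, 0, 1, 0, 0, 0, 0, 0, 0, 1, 0, 0, 0, 0, 0, 0, 1]}}

```text
clock: 13.02
eef_pos: [502.9, -160.0, 66.6]
tool_rot: [-3.141, -0.002, 1.657]
force: [0.3, -0.1, 9.5]
width: 22.7
gripper_force: 61.1
```

```bash
python3 go.py 502.5 -159.8 65.8 94.8; python3 -c "
from h import *
S=ctrl.get_image('side')[:,:,::-1];T=ctrl.get_image('top')[:,:,::-1]
k=lambda I,x,y:cv2.convertScaleAbs(cv2.resize(np.ascontiguousarray(I[y:y+100,x:x+100]),(400,400),interpolation=cv2.INTER_CUBIC),alpha=1.5)
cv2.imwrite('pics/e.png',np.hstack([k(S,300,115),k(T,340,175)]))"
```

```text
pos [ 502.9 -160.    66.6] rpy [-1.7996e+02 -1.1000e-01  9.4920e+01] F [ 0.29 -0.12  9.48] w 22.7 g 61.1 t 13.03
q [ 0.15  0.71  0.16  1.99 -0.25  0.45  0.58]
shift m [ 0.0003 -0.0004  0.0009] turn deg [-0.04 -0.11  0.12]
```

View pics/e.png

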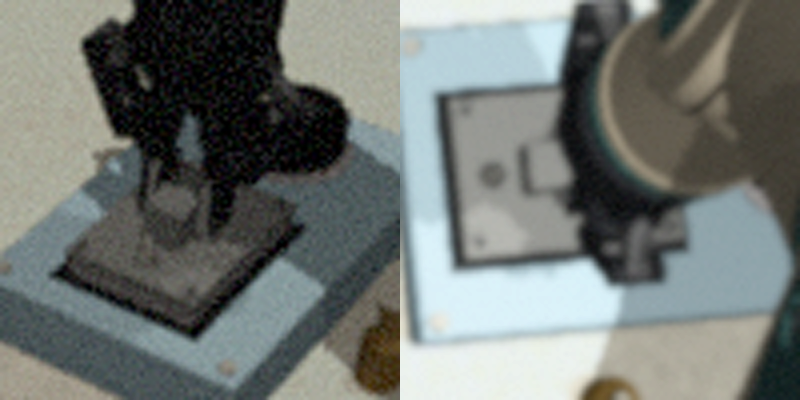

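The lid is seated over the pegs, flat on the frame, with a peg visible in the hole at about (463,219) in the top view. I add the last millimetre, then hold.

Call:
{"method": "carry_out", "body": {"deltas": [0, 0, 0, 0, 0, 0.0007, 1, 0, 0, 0, 0, 0, 0.0006, 1, 0, 0, 0, 0, 0, 0, 1, 0, 0, 0, 0, 0, 0, 1, 0, 0, 0, 0, 0, 0, 1, 0, 0, 0, 0, 0, 0, 1]}}

```text
clock: 13.88
eef_pos: [502.9, -160.0, 65.5]
tool_rot: [-3.141, -0.002, 1.657]
force: [0.1, -0.1, 11.4]
width: 23.1
gripper_force: 61.4
```

Call:
{"method": "carry_out", "body": {"deltas": [0, 0, 0, 0, 0, 0, 1, 0, 0, 0, 0, 0, 0, 1, 0, 0, 0, 0, 0, 0, 1, 0, 0, 0, 0, 0, 0, 1]}}

```text
clock: 14.38
eef_pos: [502.9, -160.0, 65.5]
tool_rot: [-3.141, -0.002, 1.657]
force: [-0.4, -0.0, 11.1]
width: 22.7
gripper_force: 61.4
```

The push is steady, about 11.2 N at the wrist plus 1.2 N lid weight. I hold it for over 3 s.

Call:
{"method": "carry_out", "body": {"deltas": [0, 0, 0, 0, 0, 0, 1, 0, 0, 0, 0, 0, 0, 1, 0, 0, 0, 0, 0, 0, 1, 0, 0, 0, 0, 0, 0, 1, 0, 0, 0, 0, 0, 0, 1, 0, 0, 0, 0, 0, 0, 1, 0, 0, 0, 0, 0, 0, 1, 0, 0, 0, 0, 0, 0, 1, 0, 0, 0, 0, 0, 0, 1, 0, 0, 0, 0, 0, 0, 1, 0, 0, 0, 0, 0, 0, 1, 0, 0, 0, 0, 0, 0, 1]}}

```text
clock: 15.88
eef_pos: [502.9, -160.0, 65.5]
tool_rot: [-3.141, -0.002, 1.657]
force: [-0.8, -0.5, 12.1]
width: 22.6
gripper_force: 61.4
```

Call:
{"method": "carry_out", "body": {"deltas": [0, 0, 0, 0, 0, 0, 1, 0, 0, 0, 0, 0, 0, 1, 0, 0, 0, 0, 0, 0, 1, 0, 0, 0, 0, 0, 0, 1, 0, 0, 0, 0, 0, 0, 1, 0, 0, 0, 0, 0, 0, 1, 0, 0, 0, 0, 0, 0, 1, 0, 0, 0, 0, 0, 0, 1, 0, 0, 0, 0, 0, 0, 1, 0, 0, 0, 0, 0, 0, 1, 0, 0, 0, 0, 0, 0, 1, 0, 0, 0, 0, 0, 0, 1]}}

```text
clock: 17.38
eef_pos: [502.9, -160.1, 65.5]
tool_rot: [-3.141, -0.002, 1.657]
force: [-1.2, -0.1, 12.1]
width: 22.7
gripper_force: 61.4
```

Call:
{"method": "carry_out", "body": {"deltas": [0, 0, 0, 0, 0, 0, 1, 0, 0, 0, 0, 0, 0, 1, 0, 0, 0, 0, 0, 0, 1, 0, 0, 0, 0, 0, 0, 1, 0, 0, 0, 0, 0, 0, 1, 0, 0, 0, 0, 0, 0, 1, 0, 0, 0, 0, 0, 0, 1, 0, 0, 0, 0, 0, 0, 1, 0, 0, 0, 0, 0, 0, 1, 0, 0, 0, 0, 0, 0, 1, 0, 0, 0, 0, 0, 0, 1, 0, 0, 0, 0, 0, 0, 1]}}

```text
clock: 18.88
eef_pos: [502.9, -160.1, 65.5]
tool_rot: [-3.141, -0.002, 1.657]
force: [-1.4, 0.4, 10.8]
width: 22.5
gripper_force: 61.4
```

```bash
python3 -c "
from cell import ctrl
print(ctrl.finish_job())"
```

```text
the job is handed in; nothing more can be done
None
```

The grey lid is seated over both pegs and still gripped, pressed down about 7.8 mm (short of the 15 mm stop); the push held for about 5 s at roughly 12 N (wrist readings 10.8–12.1 N, plus about 1.2 N of lid weight), and the job was handed in at about 19 s.

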